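Measure a shoe tree on the shoe-length gauge

ROBOT

A 6-joint arm with a two-finger parallel gripper is mounted at the origin on the work surface. World frame = base frame: x ahead of the robot, y to its left, z up, the work surface at z = 0. Lengths are in m, angles in rad, forces in N, time in s.
With the tool pointing down it reaches from about 0.3 to 0.75 m from the base axis. Payload 8.5 kg.
Tool frame: the origin (TCP) lies midway between the tips of the shut fingers; the grasp point (between the pads) lies 19 mm behind it (ctrl.grasp_offset is the distance from the TCP to the grasp point, in m); x points along the fingers, z is the direction in which the jaws open and shut, and the axes are right-handed (so a half turn about x gives the same grasp; the last joint's range is limited). The gripper opens to 88 mm and grips with 3 to 60 N. Pads are 18 mm wide; open, the fingers measure 123 mm over their backs; the gripper's body (75 mm by 187 mm) begins 45 mm behind the grasp point.
Start: joints at [-1.554, 0.381, 1.297, -0, 1.464, -0.215], TCP at [0.126, -0.535, 0.209] pointing down, gripper open.
Joint ranges: [-3.11, 3.11], [-0.89, 2.33], [0.22, 2.48], [-1.42, 4.56], [0.17, 2.85], [-2.88, 2.88]. Speed limits (rad/s): [2.39, 2.39, 3.14, 3.14, 3.14, 3.14].

INTERFACE

Orientations are given as a rotation vector (axis times angle).
In Python, from bench import ctrl gives the robot as it stands. Calls block until the motion is done:
- ctrl.move_to(position, orientation): joint-space move of the TCP to a pose.
- ctrl.move_linear(position, speed=0.15, frame=None): straight line of the TCP; frame=None keeps the orientation; speed is the mean speed in m/s.
- ctrl.goto_joints(angles): joint-space move.
- ctrl.let_go() and ctrl.grasp(squeeze=None): open the fingers fully, or close them until they stop; squeeze is the grip in N (None keeps the last).
- ctrl.dwell(seconds).
- ctrl.solve_ik(position, orientation): joint angles nearest the present ones, or None.
- ctrl.get_obs(): the state.
- ctrl.snapshot(name): name is "scene" or "top" or "wrist"; returns a dict with "frame" (400x640x3 uint8, red, green, blue), "vfov" (degrees; the focal length in pixels is half the picture's height over the tangent of half this angle, whatever the lens; pixels are square), "cx", "cy" (the principal point, pixels), "dist_coeffs" ([k1, k2, p1, p2, k3] as OpenCV has them; the pictures are not rectified), "extrinsics" (4x4, takes a point from camera to world coordinates); the wrist camera has in their place "mount" (4x4, takes a point from camera to tool coordinates, whose origin is the TCP and whose axes are the tool frame's). Camera axes: x right, y down, z forward; pixel columns grow to the right and rows downward; lengths in m; the calibration is good to about 2 mm. A picture is of the moment at which its call begins: read the wrist's pose just before it. There is no depth.
A pose or a line that the arm cannot do raises ctrl.PlanningError and nothing moves.
- ctrl.hand_in(): hands the job in, once; it reports no verdict.
The state is a dict: "t": time; "qpos": joint angles; "qvel": joint speeds; "tau": joint torques, N m; "tool_pos": TCP position; "tool_rot": TCP orientation; "wrist_force": force on the tool from outside, world axes, zero at the start; "torque": the same for the moment, N m; "grip_width": opening from 0.0 (shut) to 1.0 (fully open).
Only numpy, scipy, OpenCV 4.12 (cv2) and the standard library are available. Lean on these libraries where they do the work, as an engineer would, in place of code of your own. Each camera call takes 0.05 s, during which the arm holds its last target. There are 200 camera calls.

TASK

Measure the longer of the two cedar shoe trees on the wooden length gauge: first slide the brass cursor all the way out to its end stop, away from the heel stop, then lay the tree flat along the middle of the board with its heel at the heel stop and let go of it. Then slide the cursor back in until it rests against the tree's toe with the heel touching the heel stop, without dropping or forcing anything, and leave the other things where they are.

Things in the scene. Friction and masses are not known exactly. Their poses are not given: they have to be found in the camera images.
- gauge: Dark cherry shoe-length gauge, fixed: board 395 x 110 x 12 mm thick. Origin on its underside, centre line, below the inner face of the heel stop (wall 84 mm wide at x = -20 to 0, top z 62 mm). x runs along the board from heel stop to toe end (to x = 375 mm), z up; bed surface at z = 12 mm. A low end block (x 360 to 375, top z 32 mm) closes the toe end.
- cursor (a joint): Position of the brass cursor along the gauge, m: 0 innermost, 0.12 at its outer end stop (towards the toe end). The cursor's face stands 0.18 + this value from the heel stop's inner face. It moves stiffly (about 2 N) and stays where it is left.
- cursor_face (a point): Middle of the cursor's upright face, which looks to the heel stop: a brass plate 70 wide x 40 high x 8 mm thick; 33 mm above the shelf. Axes as the gauge's.
- cursor_grip (a point): Grip point on the cursor's upright brass fin, 36 mm behind its face and 52 mm above the shelf. The fin is 14 mm thick (gauge y), 32 mm long (gauge x), its top 68 mm above the shelf. Below it is a foot 60 mm wide, top 23 mm above the shelf. Axes as the gauge's.
- long_tree: Longer cedar shoe tree, loose, 250 mm long, 0.2 to 0.4 kg. Origin under the middle of its length; x towards the split toe, z up. Toe block (x 25 to 125 mm) 72 wide x 42 high, two halves with a 5 mm slit; heel block (x -125 to -50 mm) 48 wide x 48 high, round end, small brass knob on top to z 64 mm; a narrow neck between.
- long_tree_neck (a point): Grip point of the longer tree, near its balance point at x = -10, z = 28 mm: the neck is a bar 22 mm wide (y), z from 14 to 40 mm, free for 75 mm along x. Axes as the tree's.
- long_tree_heel (a point): Heel end of the longer tree, at x = -125, z = 21 mm.
- long_tree_toe (a point): Toe end of the longer tree, at x = 125, z = 21 mm.
- short_tree: The shorter cedar shoe tree, same shape, 200 mm long, 66 mm wide, loose; leave alone. Origin under its middle, x towards the toe.
- boot_jack: Cast brass boot jack with two horns, about 235 long x 100 wide x 40 mm high, loose; leave alone. Origin on its underside, horns to its +x.
- tap_block: Steel heel tap block, 60 x 50 x 36 mm high, loose; leave alone. Origin under its centre.
- egg: Marble egg standing on a flat, 45 mm across x 56 mm high, loose; leave alone. Origin under its centre.
- tin: Round polish tin, 72 mm across x 26 mm high, loose; leave alone. Origin under its centre.
- brush: Shoe brush, bristles down, 170 x 52 x 44 mm high, loose; leave alone. Origin under its centre, x along its length.

How it is judged:
By the outcome, as a careful person would: the job done as asked, in the order asked, and still so for the second after the job is handed in, with the robot touching nothing.
It also fails if it takes over 67 s, if anything falls off the work surface, if the arm or the gripper's body presses on something with over 40 N, if the wrist force passes 120 N, or if a joint passes its speed limit or range.

## Working session

There is one attempt and no reset: what is moved stays moved. The work goes in short steps, each a Python script; the robot and the scene stay as the last script left them, time stands still between calls to the robot, and variables do not carry over. Pictures are saved under pics/ and viewed, about 8 in all and at most 12, crops included, and the job is handed in when it is done.

```bash
mkdir -p pics; ls
python3 - <<'E'
from bench import ctrl
import cv2,json,numpy as np
for n in ("scene","top"):
    s=ctrl.snapshot(n); cv2.imwrite(f"pics/{n}0.png",s["frame"][:,:,::-1])
    np.savez(f"cal_{n}.npz",**{k:s[k] for k in("vfov","cx","cy","dist_coeffs","extrinsics")})
    print(n,s["vfov"],s["cx"],s["cy"],s["dist_coeffs"],np.round(s["extrinsics"],3).tolist())
print(ctrl.get_obs()["t"],ctrl.grasp_offset)
E
```

```text
pics
scene 42.05377242321696 320.8650140972762 204.94051275886721 [-0.06648164  0.          0.          0.          0.        ] [[0.839, 0.374, -0.395, 1.059], [0.544, -0.587, 0.6, -0.72], [-0.008, -0.718, -0.696, 0.981], [0.0, 0.0, 0.0, 1.0]]
top 49.662446775423 318.9681622528802 201.78208314833867 [-0.07710455  0.          0.          0.          0.        ] [[0.015, -0.997, 0.079, 0.474], [-1.0, -0.015, 0.003, 0.063], [-0.002, -0.079, -0.997, 1.149], [0.0, 0.0, 0.0, 1.0]]
0.1 0.0187
```

View pics/top0.png

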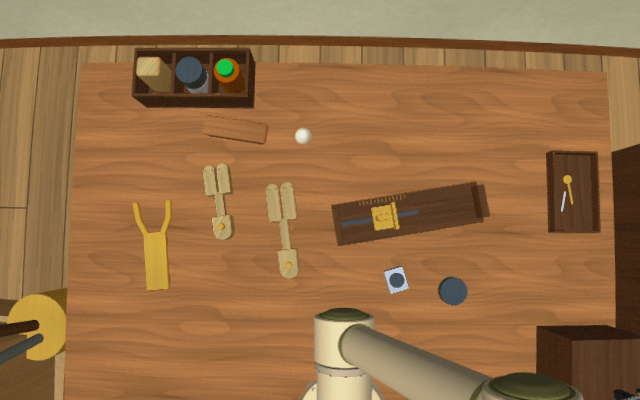

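View pics/scene0.png

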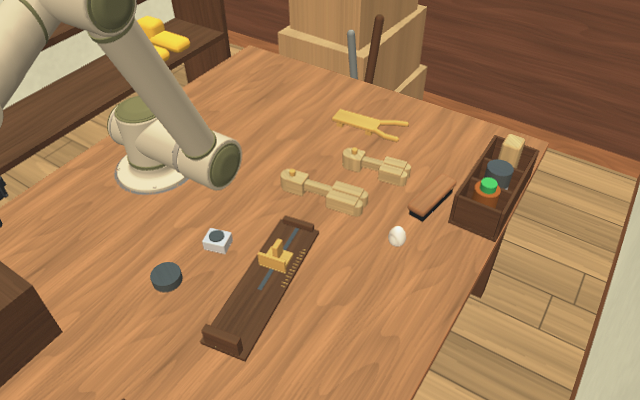

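Run:
```python
import cv2
a=cv2.imread("pics/top0.png")[160:290,255:495]; cv2.imwrite("pics/topc.png",cv2.resize(a,None,fx=3.33,fy=3.33,interpolation=cv2.INTER_CUBIC))
a=cv2.imread("pics/scene0.png")[160:360,195:375]; cv2.imwrite("pics/scenec.png",cv2.resize(a,None,fx=3,fy=3,interpolation=cv2.INTER_CUBIC))
```

```text
(no output)
```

View pics/topc.png

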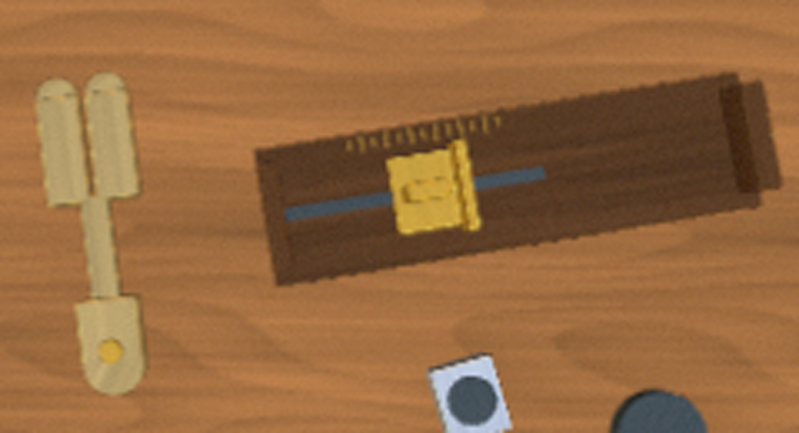

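View pics/scenec.png

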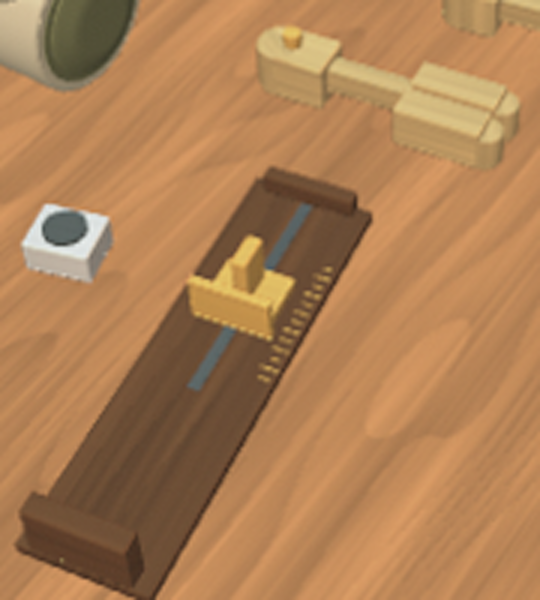

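```bash
cat > vis.py <<'E'
import numpy as np,cv2
from scipy.optimize import least_squares
def cam(n):
    c=np.load(f"cal_{n}.npz"); f=200/np.tan(np.radians(float(c["vfov"]))/2)
    return np.array([[f,0,c["cx"]],[0,f,c["cy"]],[0,0,1.]]),c["dist_coeffs"],np.linalg.inv(c["extrinsics"])
def proj(n,P):
    K,d,T=cam(n); r,_=cv2.Rodrigues(T[:3,:3]); return cv2.projectPoints(np.asarray(P,float).reshape(-1,3),r,T[:3,3],K,d)[0][:,0]
def world(pose,L):
    x,y,a=pose; L=np.asarray(L,float); c,s=np.cos(a),np.sin(a)
    return np.c_[x+c*L[:,0]-s*L[:,1],y+s*L[:,0]+c*L[:,1],L[:,2]]
def fit(obs,guess):   # obs: {cam:[(local,pix)]}
    f=lambda p:np.concatenate([(proj(n,world(p,[o[0] for o in ob]))-np.array([o[1] for o in ob])).ravel() for n,ob in obs.items()])
    r=least_squares(f,guess,loss="soft_l1"); return r.x,f(r.x).reshape(-1,2)
E
python3 - <<'E'
from vis import *
T=lambda u,v:((u+.5)/3.33-.5+255,(v+.5)/3.33-.5+160)
S=lambda u,v:((u+.5)/3-.5+195,(v+.5)/3-.5+160)
g={"top":[((.375,-.055,.012),T(255,150)),((.375,.055,.012),T(277,285)),((-.02,-.055,.012),T(738,73)),((-.02,.055,.012),T(762,207))],
"scene":[((.375,-.055,.012),S(371,215)),((-.02,-.055,.012),S(155,598)),((-.02,.055,.012),S(18,545)),((0,.042,.062),S(37,497)),((0,-.042,.062),S(128,535))][:3]}
t={"top":[((.025,.036,.042),T(50,207)),((.025,-.036,.042),T(139,195)),((-.05,.024,.048),T(77,303)),((-.05,-.024,.048),T(138,297)),((-.125,0,.048),T(113,393)),((.125,.018,.03),T(57,80)),((.125,-.018,.03),T(105,73))],
"scene":[((-.05,.024,.048),S(340,45)),((-.05,-.024,.048),S(327,72)),((.025,.036,.042),S(424,65)),((.025,-.036,.042),S(396,97))]}
for o,gs in((g,[.47,-.1,1.6]),(t,[.4,.15,0])):
    p,r=fit(o,gs); print(np.round(p,4)); print(np.round(r,1).tolist())
    for n in o: print(n,np.round(fit({n:o[n]},gs)[0],4))
    if o is g: G=p
c={"top":[((0,-.035,.053),T(459,140)),((0,.035,.053),T(474,230))],"scene":[((0,.035,.053),S(190,281)),((0,-.035,.053),S(272,312))]}
p,r=fit(c,G); d=p[:2]-G[:2]; print("cursor",p,r.round(1).tolist(),"q",np.cos(G[2])*d[0]+np.sin(G[2])*d[1]-.18,"lat",-np.sin(G[2])*d[0]+np.cos(G[2])*d[1])
E
```

```text
[ 0.5687 -0.3428  1.7492]
[[-0.5, -0.0], [-0.3, 0.7], [-0.1, -0.8], [0.4, -0.5], [1.4, -1.1], [-0.8, 0.5], [-0.7, -0.0]]
top [ 0.5672 -0.3434  1.7429]
scene [ 0.5697 -0.3422  1.7608]
[0.4879 0.1548 0.1413]
[[-0.6, 0.0], [0.6, 0.1], [-0.8, -0.1], [-0.4, -0.7], [1.4, 1.2], [0.2, -0.6], [-0.5, -0.2], [1.6, -1.0], [-1.9, 0.6], [0.3, -1.3], [-1.3, 4.5]]
top [0.4876 0.1547 0.1372]
scene [0.487  0.158  0.2143]
cursor [ 0.52979005 -0.12813489  1.73937213] [[0.7, -0.4], [0.7, -0.2], [0.4, -0.7], [-0.2, -2.0]] q 0.038194857919086056 lat 0.00022467165669663725
```

```bash
cat > rob.py <<'E'
from bench import ctrl
from vis import *
from scipy.spatial.transform import Rotation as R
def ori(a,flip):  # tool down, jaws along y axis of a body with yaw a
    s=-1 if flip else 1
    x=np.array([0,0,-1.]); z=s*np.array([-np.sin(a),np.cos(a),0]); return R.from_matrix(np.c_[x,np.cross(z,x),z]).as_rotvec()
def best(p,a):
    q0=ctrl.get_obs()["qpos"]; c=[]
    for f in(0,1):
        q=ctrl.solve_ik(p,ori(a,f))
        if q is not None: c.append((np.abs(np.array(q)-q0).max(),f,np.round(q,2).tolist()))
    return sorted(c)
def pt(pose,x,y,z): return world(pose,[(x,y,z)])[0]
def wproj(s,o,P):
    W=np.eye(4); r=o["tool_rot"]; r=np.array(r); W[:3,:3]=r if r.shape==(3,3) else R.from_rotvec(r).as_matrix() if r.size==3 else R.from_quat(r).as_matrix(); W[:3,3]=o["tool_pos"]
    T=np.linalg.inv(W@np.array(s["mount"])); f=200/np.tan(np.radians(s["vfov"])/2)
    return cv2.projectPoints(np.asarray(P,float),cv2.Rodrigues(T[:3,:3])[0],T[:3,3],np.array([[f,0,s["cx"]],[0,f,s["cy"]],[0,0,1]]),np.array(s["dist_coeffs"]))[0][:,0]
G=np.array([.568,-.343,1.745]); L=np.array([.4878,.155,.139])
def say(m=""):
    o=ctrl.get_obs(); print(m,"t %.2f"%o["t"],np.round(o["tool_pos"],4),"F",np.round(o["wrist_force"],1),"w",round(o["grip_width"],3)); return o
E
python3 - <<'E'
from rob import *
print(ctrl.get_obs()["tool_rot"])
for nm,pose,x in(("tree",L,-.01),("gauge",G,.254)):
    p=pt(pose,x,0,.22); b=best(p,pose[2]); print(nm,b)
    ctrl.move_to(p,ori(pose[2],b[0][1])); o=say(); s=ctrl.snapshot("wrist"); im=s["frame"][:,:,::-1].copy()
    cv2.imwrite(f"pics/w_{nm}.png",im); import pickle; pickle.dump((s,o),open(f"w_{nm}.pkl","wb"))
    if nm=="tree": polys=[[(.025,.036,.042),(.025,-.036,.042)],[(-.05,.024,.048),(-.05,-.024,.048)],[(-.05,.011,.04),(.025,.011,.04)],[(-.05,-.011,.04),(.025,-.011,.04)]]
    else: polys=[[(-.02,-.055,.012),(.375,-.055,.012),(.375,.055,.012),(-.02,.055,.012)],[(.218,-.035,.053),(.218,.035,.053)],[(.238,.007,.068),(.27,.007,.068),(.27,-.007,.068),(.238,-.007,.068),(.238,.007,.068)]]
    for q in polys: cv2.polylines(im,[np.round(wproj(s,o,world(pose,q))).astype(int)],False,(255,0,255),1)
    cv2.imwrite(f"pics/wo_{nm}.png",im)
cv2.imwrite("pics/w0.png",np.vstack([cv2.resize(cv2.imread(f"pics/wo_{n}.png"),(480,300),interpolation=cv2.INTER_AREA) for n in("tree","gauge")]))
E
```

```text
[ 1.03770659  1.3108058  -1.03606957]
tree [(np.float64(1.6290392693585698), 0, [0.07, 0.29, 1.41, -0.0, 1.45, -1.64]), (np.float64(1.7218322158069697), 1, [0.07, 0.29, 1.41, 0.0, 1.45, 1.51])]
 t 2.83 [0.4782 0.153  0.22  ] F [ 0.5 -0.7 -1.2] w 0.999
gauge [(np.float64(1.062733681013008), 1, [-0.4, 0.34, 1.33, 0.0, 1.47, -0.57]), (np.float64(4.2043263346028015), 0, [-0.4, 0.34, 1.33, -0.0, 1.47, 2.57])]
 t 3.87 [ 0.5239 -0.0923  0.22  ] F [-0.4  0.3 -1.1] w 1.003
```

View pics/w0.png

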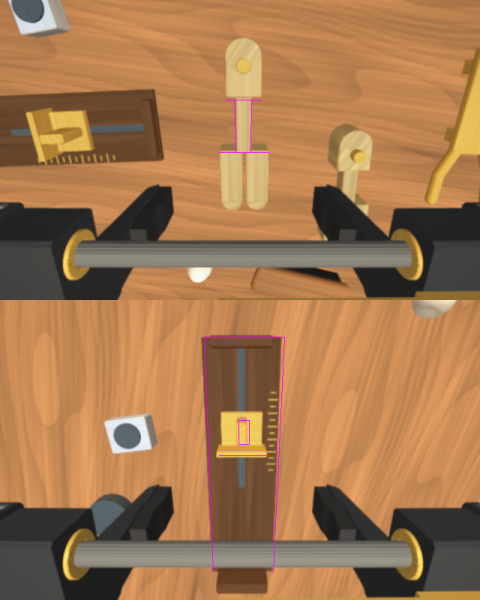

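Run:
```python
import cv2,numpy as np
a=cv2.imread("pics/w_tree.png")[40:290,280:370]; b=cv2.imread("pics/w_gauge.png")[40:290,255:395]
a=cv2.copyMakeBorder(a,0,0,0,5,cv2.BORDER_CONSTANT)
cv2.imwrite("pics/w1.png",cv2.resize(np.hstack([a,b]),None,fx=2.4,fy=2.4,interpolation=cv2.INTER_CUBIC))
```

```text
(no output)
```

View pics/w1.png

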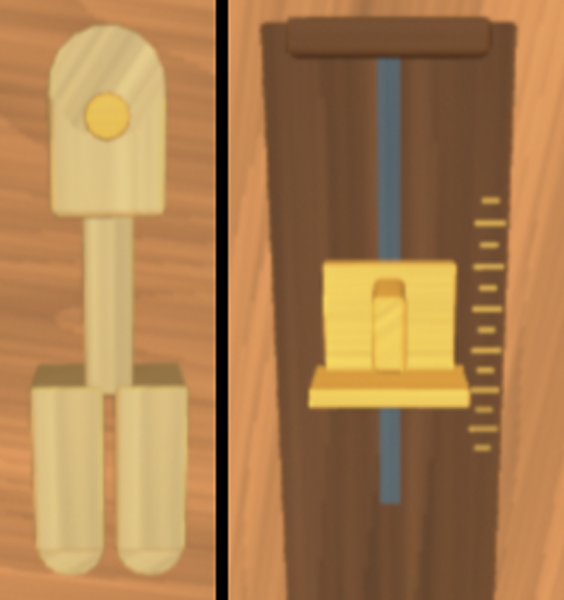

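Run:
```python
from rob import *
import pickle
st,ot=pickle.load(open("w_tree.pkl","rb")); sg,og=pickle.load(open("w_gauge.pkl","rb"))
A=lambda u,v:((u+.5)/2.4-.5+280,(v+.5)/2.4-.5+40); B=lambda u,v:((u-228+.5)/2.4-.5+255,(v+.5)/2.4-.5+40)
t=[((-.05,-.024,.048),A(50,214)),((-.05,.024,.048),A(164,214)),((.025,-.036,.042),A(33,387)),((.025,.036,.042),A(186,387))]
f=lambda p:(wproj(st,ot,world(p,[a for a,_ in t]))-[b for _,b in t]).ravel()
r=least_squares(f,L); print("tree",r.x.round(4),f(r.x).round(1),"at prior",f(L).round(1))
def fg(p):
    a=[(.375,.055,.012),(.375,-.055,.012),(p[3],.055,.012),(p[4],-.055,.012),(p[5],.035,.053),(p[5],-.035,.053),(p[6],.007,.068),(p[6],-.007,.068)]
    return (wproj(sg,og,world(p[:3],a))-[B(265,24),B(515,25),B(289,598),B(493,598),B(309,407),B(470,407),B(373,372),B(406,372)]).ravel()
r=least_squares(fg,[*G,.1,.1,.218,.24]); print("gauge",r.x.round(4),fg(r.x).round(1))
```

```text
tree [0.484  0.1554 0.1476] [-0.2  1.1  0.6  0.6 -1.9 -0.6  1.4 -1.2] at prior [-0.7  4.6  0.   4.6 -2.9  2.4  0.2  2.3]
gauge [ 0.5659 -0.3445  1.7475  0.0953  0.0954  0.2162  0.2366] [-1.5  0.3  1.4 -0.2 -1.   0.   0.6  0.   0.4 -0.  -0.1 -0.  -0.1  0.
  0.3  0. ]
```

```bash
sed -i 's/^G=.*/G=np.array([.567,-.3437,1.746]); L=np.array([.486,.1552,.144])/' rob.py
python3 - <<'E'
from rob import *
gx=np.array([np.cos(G[2]),np.sin(G[2]),0]); x0=.253
ctrl.move_to(pt(G,x0,0,.12),ori(G[2],1)); ctrl.move_linear(pt(G,x0,0,.034),.12); o=say("down"); F0=np.array(o["wrist_force"])
ctrl.grasp(20); o=say("grip")
ctrl.move_linear(pt(G,x0+.02,0,.034),.05); say("mid")
ctrl.move_linear(pt(G,x0+.075,0,.034),.06); say("75")
for i in range(1,14):
    ctrl.move_linear(pt(G,x0+.075+.001*i,0,.034),.02); o=say(f"{75+i}"); f=np.array(o["wrist_force"])@gx; print("along",round(f,1))
    if f<-12: break
cv2.imwrite("pics/top1.png",ctrl.snapshot("top")["frame"][:,:,::-1])
E
```

```text
down t 5.27 [ 0.5235 -0.0948  0.035 ] F [-0.2 -0.8  0.5] w 0.999
grip t 6.38 [ 0.5225 -0.0946  0.034 ] F [-2.8 -0.7  1.5] w 0.154
mid t 6.93 [ 0.5189 -0.0743  0.0339] F [-5.5  1.3  3. ] w 0.154
75 t 8.00 [ 0.5092 -0.0205  0.0339] F [-5.9 -0.9  3.9] w 0.15
76 t 8.25 [ 0.5091 -0.0198  0.0339] F [-6.8 -0.9  2.6] w 0.155
along 0.3
77 t 8.50 [ 0.5089 -0.0189  0.0339] F [-5.5 -1.5  2. ] w 0.151
along -0.6
78 t 8.75 [ 0.5087 -0.0179  0.0339] F [-6.2 -2.3  3. ] w 0.154
along -1.2
79 t 9.00 [ 0.5086 -0.017   0.0339] F [-5.8 -3.   3.5] w 0.153
along -2.0
80 t 9.25 [ 0.5084 -0.016   0.0339] F [-6.5 -2.3  3.4] w 0.153
along -1.2
81 t 9.50 [ 0.5082 -0.015   0.0339] F [-5.8 -2.1  3.6] w 0.153
along -1.1
82 t 9.75 [ 0.508  -0.014   0.0339] F [-5.6 -2.5  2.6] w 0.15
along -1.4
83 t 10.00 [ 0.5078 -0.013   0.0339] F [-6.1 -1.3  3.8] w 0.156
along -0.2
84 t 10.25 [ 0.5077 -0.0121  0.0339] F [-6.1 -1.9  3.1] w 0.154
along -0.8
85 t 10.50 [ 0.5075 -0.0111  0.0339] F [-5.6 -2.4  3.3] w 0.154
along -1.4
86 t 10.75 [ 0.5075 -0.0108  0.0339] F [-6.4 -6.4  2.9] w 0.147
along -5.1
87 t 11.00 [ 0.5075 -0.0107  0.0339] F [ -6.1 -12.3   1.1] w 0.156
along -11.1
88 t 11.25 [ 0.5075 -0.0106  0.0339] F [ -5.9 -17.4  -0.2] w 0.157
along -16.1
```

```bash
sed -i 's/^G=.*/G=np.array([.5662,-.3437,1.746]); L=np.array([.486,.1552,.144])/' rob.py
python3 - <<'E'
from rob import *
x0=.253
ctrl.move_linear(pt(G,x0+.0858,0,.034),.02); say("ease")
ctrl.let_go(); say("open"); p=np.array(ctrl.get_obs()["tool_pos"])
ctrl.move_linear([p[0],p[1],.13],.15)
cv2.imwrite("pics/top2.png",ctrl.snapshot("top")["frame"][:,:,::-1])
b=pt(L,-.01,0,.13); ctrl.move_to(b,ori(L[2],1)); b[2]=.012; ctrl.move_linear(b,.12); say("down")
ctrl.grasp(25); say("grip")
b[2]=.05; ctrl.move_linear(b,.06); say("lift"); b[2]=.16; ctrl.move_linear(b,.12); ctrl.dwell(.3); say("up")
cv2.imwrite("pics/sc2.png",ctrl.snapshot("scene")["frame"][:,:,::-1])
o=ctrl.get_obs(); s=ctrl.snapshot("wrist")
import pickle; pickle.dump((s,o),open("w_held.pkl","wb"))
im=s["frame"][:,:,::-1][20:330,220:420]
a=cv2.imread("pics/top2.png")[170:260,320:500]
a=cv2.resize(a,None,fx=2.2,fy=2.2,interpolation=cv2.INTER_CUBIC); im=cv2.resize(im,None,fx=1.9,fy=1.9)
H=max(a.shape[0],im.shape[0]); pad=lambda q:cv2.copyMakeBorder(q,0,H-q.shape[0],0,0,cv2.BORDER_CONSTANT)
m=np.hstack([pad(im),pad(a)]); print(m.shape,im.shape); cv2.imwrite("pics/held.png",m)
E
```

```text
ease t 11.56 [ 0.5074 -0.0108  0.034 ] F [-2.3 -6.1 -0.3] w 0.156
open t 12.72 [ 0.5071 -0.0101  0.034 ] F [-0.8 -0.2  0.2] w 0.998
down t 16.38 [0.4765 0.1538 0.0126] F [ 0.3 -0.1  0.3] w 1.001
grip t 17.68 [0.4761 0.1538 0.012 ] F [ 0.7 -0.2  0.2] w 0.006
lift t 18.47 [0.4759 0.1537 0.0499] F [ 0.   0.1 -0.4] w 0.007
up t 19.83 [0.476  0.1538 0.1597] F [ 0.5 -0.1  0.4] w 0.009
(589, 776, 3) (589, 380, 3)
```

View pics/held.png

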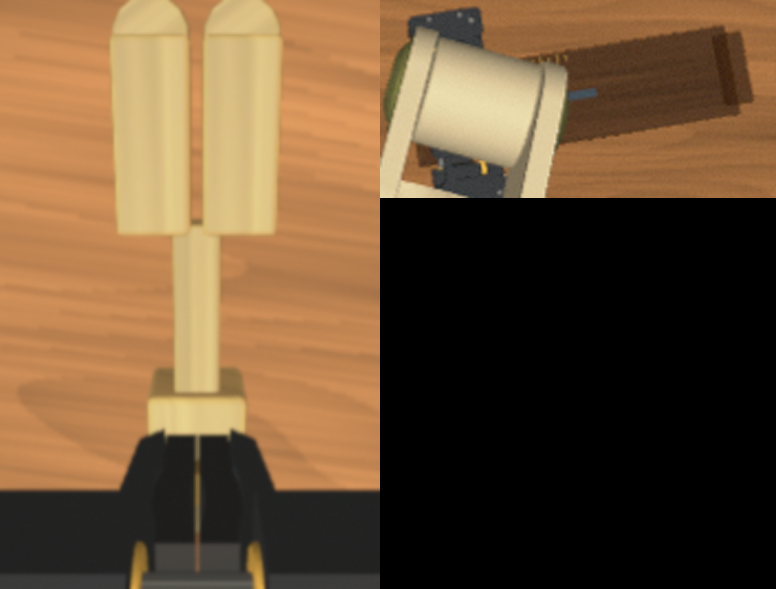

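Run:
```python
from rob import *
import pickle
s,o=pickle.load(open("w_held.pkl","rb")); q=[(.025,.036,.042),(.025,-.036,.042),(-.05,.024,.048),(-.05,-.024,.048),(-.01,0,.028)]
C=lambda p:((p-[220,20])*1.9).round().tolist()
print(C(wproj(s,o,world(L,q)))); W=world(L,q); W[:,2]+=.148; print("lifted",C(wproj(s,o,W)))
a=cv2.imread("pics/sc2.png")[60:300,180:480]; cv2.imwrite("pics/sc2c.png",cv2.resize(a,None,fx=2.4,fy=2.4,interpolation=cv2.INTER_CUBIC))
```

```text
[[116.0, 233.0], [277.0, 233.0], [146.0, 395.0], [247.0, 395.0], [197.0, 302.0]]
lifted [[41.0, 324.0], [352.0, 325.0], [103.0, 611.0], [289.0, 611.0], [196.0, 436.0]]
```

View pics/sc2c.png

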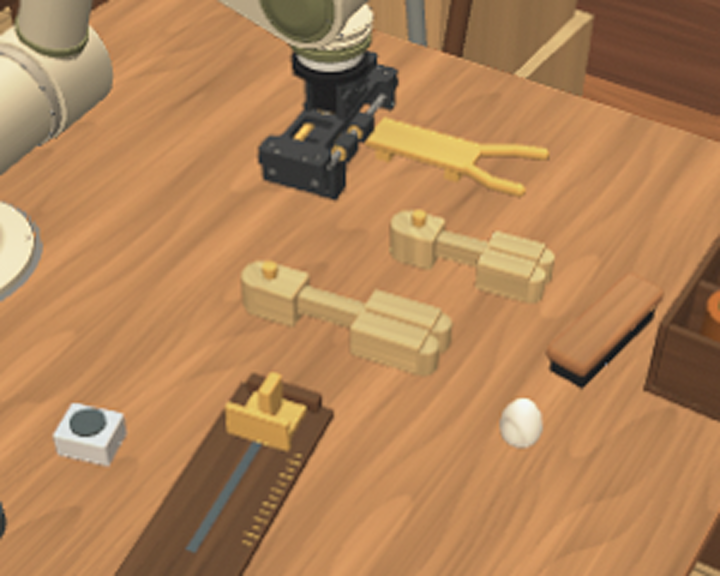

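The fingers shut on nothing (width 0.006). The tree hasn't moved and is where I measured it. I'll retry and look before lifting.

Run:
```python
from rob import *
ctrl.let_go(); b=pt(L,-.01,0,.06); ctrl.move_linear(b,.15); b[2]=.012; ctrl.move_linear(b,.1); say("down")
w=[ctrl.snapshot("wrist")["frame"]]; sc=[ctrl.snapshot("scene")["frame"]]
ctrl.grasp(25); say("grip")
w.append(ctrl.snapshot("wrist")["frame"]); sc.append(ctrl.snapshot("scene")["frame"])
z=lambda q:cv2.resize(q[100:240,230:430],(380,266),interpolation=cv2.INTER_CUBIC)
m=np.vstack([np.hstack([cv2.resize(q,(380,238)) for q in w]),np.hstack([z(q) for q in sc])])
cv2.imwrite("pics/retry.png",m[:,:,::-1])
```

```text
down t 22.71 [0.4765 0.1538 0.0126] F [-0.  -0.1  0.3] w 1.001
grip t 24.11 [0.4761 0.1538 0.012 ] F [ 0.4 -0.6 -0.5] w 0.007
```

View pics/retry.png

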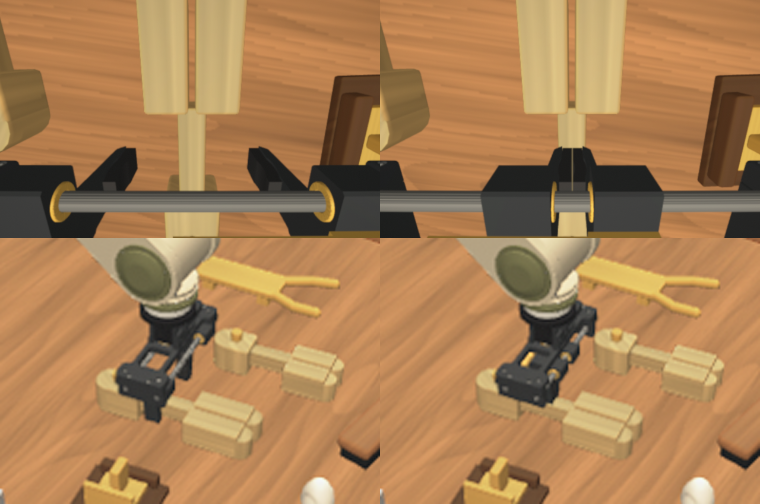

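Run:
```python
from rob import *
for y in(-.044,-.061):
  for z in(.012,.03,.05): print(y,z,((proj("scene",[pt(L,-.01,y,z)])[0]-[230,100])*1.9+[0,238]).round(1))
s=ctrl.snapshot("scene")["frame"]; w=ctrl.snapshot("wrist")["frame"]
a=cv2.resize(s[150:220,260:360],(800,560)//np.array(2)*1,interpolation=cv2.INTER_CUBIC); b=cv2.resize(w[230:400,220:420],(400,340),interpolation=cv2.INTER_CUBIC)
b=cv2.copyMakeBorder(b,0,a.shape[0]-b.shape[0] if a.shape[0]>b.shape[0] else 0,0,0,cv2.BORDER_CONSTANT); a=cv2.copyMakeBorder(a,0,max(0,b.shape[0]-a.shape[0]),0,0,cv2.BORDER_CONSTANT)
cv2.imwrite("pics/close.png",np.hstack([a,b])[:,:,::-1])
```

```text
-0.044 0.012 [155.4 432.7]
-0.044 0.03 [155.2 423.5]
-0.044 0.05 [154.9 413. ]
-0.061 0.012 [150.2 440.4]
-0.061 0.03 [149.9 431.1]
-0.061 0.05 [149.6 420.6]
```

View pics/close.png

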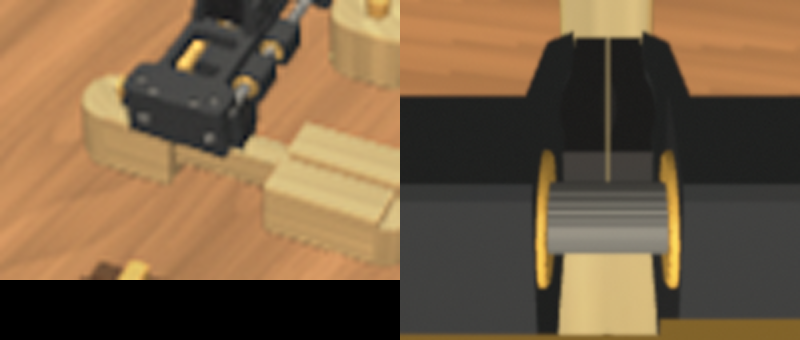

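Run:
```python
from rob import *
o=ctrl.get_obs(); s=ctrl.snapshot("wrist")
P=lambda q:(wproj(s,o,q)*380/640).round(1).tolist()
print("toe rear edge top (seen 137,112 / 242,112):",P(world(L,[(.025,.036,.042),(.025,-.036,.042)])))
op=dict(o); 
for dz in(.01,.02,.03,.035): op["tool_pos"]=np.array(o["tool_pos"])+[0,0,dz]; print(dz,(wproj(s,op,world(L,[(.025,.036,.042),(.025,-.036,.042)]))*380/640).round(1).tolist())
a=o["tool_pos"]
# seen: shut fingertip far corners in wrist view
for dx in(0,.01,.02,.03,.04): 
    W=pt(L,-.01,0,a[2]+dx); print("tool point",dx,"behind TCP (full px)",wproj(s,o,[W]).round(1).tolist())
print(np.round(o["qpos"],4),np.round(s["mount"],3).tolist(),s["vfov"])
```

```text
toe rear edge top (seen 137,112 / 242,112): [[143.6, 113.3], [240.5, 113.3]]
0.01 [[146.4, 109.8], [237.6, 109.8]]
0.02 [[149.0, 106.7], [235.1, 106.7]]
0.03 [[151.2, 103.9], [232.8, 104.0]]
0.035 [[152.3, 102.7], [231.8, 102.7]]
tool point 0 behind TCP (full px) [[323.4, 236.7]]
tool point 0.01 behind TCP (full px) [[323.4, 244.3]]
tool point 0.02 behind TCP (full px) [[323.4, 252.8]]
tool point 0.03 behind TCP (full px) [[323.4, 262.2]]
tool point 0.04 behind TCP (full px) [[323.4, 272.8]]
[0.0754 0.5394 1.7032 0.     0.8989 1.5021] [[0.0, -0.302, 0.953, -0.177], [0.0, -0.953, -0.302, 0.077], [1.0, 0.0, -0.0, 0.0], [0.0, 0.0, 0.0, 1.0]] 60.07279929699103
```

Run:
```python
from rob import *
b=pt(L,-.01,0,.012); f0=np.array(ctrl.get_obs()["wrist_force"])
for z in np.arange(.0105,.0,-.0015):
    b[2]=z; ctrl.move_linear(b,.03); o=ctrl.get_obs(); d=np.array(o["wrist_force"])-f0; print(round(z,4),o["tool_pos"][2].round(4),d.round(1),round(o["t"],2))
    if abs(d[2])>3: break
```

```text
0.0105 0.0106 [ 0.1 -0.2  1.6] 24.61
0.009 0.0105 [-5.8 -1.6 20.1] 24.86
```

Run:
```python
from rob import *
b=pt(L,-.01,0,.03); ctrl.move_linear(b,.1); f0=np.array(say("off")["wrist_force"])
ctrl.let_go(); b[2]=.005; ctrl.move_linear(b,.1)
ok=True
for z in(0,-.005,-.0095):
    b[2]=z; ctrl.move_linear(b,.06); d=np.array(say("down")["wrist_force"])-f0
    if abs(d[2])>4: ok=False; break
if ok:
    ctrl.grasp(25); o=say("grip")
    if o["grip_width"]>.2:
        b[2]=.01; ctrl.move_linear(b,.05); say("lift"); b[2]=.11; ctrl.move_linear(b,.15); say("up")
s=ctrl.snapshot("wrist"); cv2.imwrite("pics/w3.png",s["frame"][:,:,::-1]); sc=ctrl.snapshot("scene")["frame"][:,:,::-1]
cv2.imwrite("pics/lift.png",np.vstack([cv2.resize(s["frame"][:,:,::-1],(480,300)),cv2.resize(sc[60:260,180:500],(480,300))]))
```

```text
off t 25.22 [0.4762 0.1538 0.0299] F [1.  0.4 0. ] w -0.001
down t 27.19 [4.762e-01 1.538e-01 1.000e-04] F [0.8 0.4 0.4] w 1.0
down t 27.44 [ 0.4759  0.1538 -0.0052] F [ 0.4 -0.9 -0.1] w 0.999
down t 27.69 [ 0.4759  0.1537 -0.0098] F [-0.5  0.1 -1. ] w 0.998
grip t 28.70 [ 0.4761  0.1538 -0.0095] F [-0.7 -0.6 -0.4] w 0.248
lift t 29.24 [0.4761 0.1538 0.0102] F [ 0.7  0.2 -4.3] w 0.248
up t 30.06 [0.4755 0.1537 0.1091] F [-0.1 -0.1 -3.9] w 0.247
```

Run:
```python
from rob import *
gx=np.array([np.cos(G[2]),np.sin(G[2]),0]); x=.125
p=pt(G,x,0,.11); ctrl.move_to(p,ori(G[2],1)); say("over")
ctrl.move_linear(pt(G,x,0,.02),.12); say("20mm"); f0=np.array(ctrl.get_obs()["wrist_force"])
for z in(.008,.005,.004,.003,.0025,.002):
    ctrl.move_linear(pt(G,x,0,z),.05); o=say(f"z{z}"); d=np.array(o["wrist_force"])-f0
    if d[2]>2.5: break
f1=np.array(o["wrist_force"])
import time
for i in range(1,17):
    ctrl.move_linear(pt(G,x-.001*i,0,z),.02); o=ctrl.get_obs(); f=(np.array(o["wrist_force"])-f1)@gx
    if i%4==0 or f>4: print(i,round(f,1),np.round(o["wrist_force"],1),o["tool_pos"].round(4),round(o["t"],2))
    if f>5: break
s=ctrl.snapshot("top")["frame"][:,:,::-1]; cv2.imwrite("pics/t4.png",s); sc=ctrl.snapshot("scene")["frame"][:,:,::-1]; cv2.imwrite("pics/s4.png",sc)
cv2.imwrite("pics/place.png",np.vstack([cv2.resize(s[150:270,310:510],(500,300),interpolation=cv2.INTER_CUBIC),cv2.resize(sc[180:372,170:490],(500,300),interpolation=cv2.INTER_CUBIC)]))
```

```text
over t 32.11 [ 0.5444 -0.2201  0.1099] F [-0.3  0.3 -3.4] w 0.243
20mm t 33.01 [ 0.5449 -0.2208  0.0207] F [ 0.6 -0.4 -3.4] w 0.248
z0.008 t 33.40 [ 0.5443 -0.2205  0.0077] F [-0.1 -0.4 -2.9] w 0.248
z0.005 t 33.65 [ 0.5444 -0.2206  0.0049] F [ 0.5 -0.6 -3.2] w 0.246
z0.004 t 33.90 [ 0.5444 -0.2206  0.004 ] F [-0.5 -0.3 -2.6] w 0.243
z0.003 t 34.15 [ 0.5444 -0.2206  0.003 ] F [ 0.5 -0.1 -3.8] w 0.242
z0.0025 t 34.40 [ 0.5445 -0.2206  0.0025] F [-0.5 -0.4 -3.2] w 0.248
z0.002 t 34.65 [ 0.5445 -0.2207  0.0025] F [-2.5  0.4  4.3] w 0.249
2 4.2 [-2.1  4.8  6.5] [ 0.5449 -0.222   0.0025] 35.15
4 4.7 [-1.9  5.3  5.4] [ 0.5453 -0.2239  0.0025] 35.65
8 4.4 [-0.2  5.3  5.9] [ 0.5461 -0.2279  0.0025] 36.65
11 5.5 [-0.8  6.3  6.4] [ 0.5465 -0.2305  0.0025] 37.4
```

Run:
```python
from rob import *
gx=np.array([np.cos(G[2]),np.sin(G[2]),0]); x=.125
for i,z in((11,.0024),(12,.0024),(13,.0024),(14,.0024),(15,.0024)):
    ctrl.move_linear(pt(G,x-.001*i,0,z),.02); o=ctrl.get_obs(); f=np.array(o["wrist_force"])@gx
    print(i,round(f,1),np.round(o["wrist_force"],1),o["tool_pos"].round(4),round(o["t"],2))
    if f>8: break
```

```text
11 5.9 [0.1 6.  2.7] [ 0.5464 -0.2305  0.0025] 37.75
12 10.9 [-0.3 11.   4.4] [ 0.5464 -0.2305  0.0025] 38.0
```

Run:
```python
from rob import *
gx=np.array([np.cos(G[2]),np.sin(G[2]),0]); x=.125
ctrl.move_linear(pt(G,x-.0104,0,.0025),.02); say("ease")
ctrl.let_go(); say("open"); p=np.array(ctrl.get_obs()["tool_pos"])
ctrl.move_linear([p[0],p[1],.12],.15)
q=pt(G,.3385,0,.11); ctrl.move_to(q,ori(G[2],1)); ctrl.move_linear(pt(G,.3385,0,.012),.12); say("fin")
ctrl.grasp(20); say("grip")
ctrl.move_linear(pt(G,.3385-.044,0,.012),.05); say("44")
b=[]
for i in range(1,12):
    ctrl.move_linear(pt(G,.3385-.044-.001*i,0,.012),.02); o=ctrl.get_obs(); f=np.array(o["wrist_force"])@gx
    print(44+i,round(f,1),o["tool_pos"].round(4),round(o["t"],2))
    if f>5.5: break
ctrl.snapshot
```

```text
ease t 38.25 [ 0.5464 -0.2306  0.0025] F [1.3 5.4 1.5] w 0.243
open t 39.31 [ 0.5462 -0.2309  0.0025] F [-0.5 -0.3 -0.7] w 1.0
fin t 42.11 [ 0.5076 -0.0107  0.0125] F [ 0.2 -0.2  0.2] w 1.003
grip t 43.22 [ 0.5073 -0.0104  0.012 ] F [ 0.5 -0.  -0.7] w 0.157
44 t 44.25 [ 0.5151 -0.054   0.012 ] F [ 3.6 -1.3 -3.3] w 0.162
45 1.4 [ 0.5152 -0.0545  0.012 ] 44.5
46 1.9 [ 0.5154 -0.0555  0.012 ] 44.75
47 1.1 [ 0.5155 -0.0565  0.012 ] 45.0
48 1.0 [ 0.5157 -0.0575  0.012 ] 45.25
49 0.1 [ 0.5159 -0.0585  0.012 ] 45.5
50 1.0 [ 0.5161 -0.0595  0.012 ] 45.75
51 5.6 [ 0.5161 -0.0597  0.012 ] 46.0
```

Run:
```python
from rob import *
ctrl.move_linear(pt(G,.3385-.0515,0,.012),.02); say("push")
ctrl.move_linear(pt(G,.3385-.0505,0,.012),.02); say("ease")
ctrl.let_go(); say("open"); p=np.array(ctrl.get_obs()["tool_pos"]); ctrl.move_linear([p[0],p[1],.15],.15)
ctrl.goto_joints([-1.554, 0.381, 1.297, 0, 1.464, -0.215]); say("home")
s=ctrl.snapshot("top")["frame"][:,:,::-1]; sc=ctrl.snapshot("scene")["frame"][:,:,::-1]
cv2.imwrite("pics/final.png",np.hstack([cv2.resize(s[160:260,315:505],(400,211),interpolation=cv2.INTER_CUBIC),cv2.resize(sc[0:400:1,0:640],(400,250))]))
a=cv2.resize(sc[200:372,180:360],(400,382),interpolation=cv2.INTER_CUBIC); t=cv2.resize(s[170:260,320:500],(400,200),interpolation=cv2.INTER_CUBIC)
t=np.vstack([t,cv2.resize(s[40:300,70:600],(400,182))]); cv2.imwrite("pics/final.png",cv2.resize(np.hstack([t,a]),(800,382)))
```

```text
push t 46.25 [ 0.5161 -0.0597  0.012 ] F [ 5.4  8.7 -1. ] w 0.153
ease t 46.50 [ 0.5161 -0.0596  0.012 ] F [ 5.2  4.7 -2.2] w 0.157
open t 47.66 [ 0.516  -0.0601  0.012 ] F [-0.6  0.7  0.4] w 0.996
home t 50.93 [ 0.1273 -0.535   0.2087] F [-0.1  0.4  0.5] w 0.997Traceback (most recent call last):
  File "<stdin>", line 7, in <module>
    return _nx.concatenate(arrs, 1, dtype=dtype, casting=casting)
           ~~~~~~~~~~~~~~~^^^^^^^^^^^^^^^^^^^^^^^^^^^^^^^^^^^^^^^
ValueError: all the input array dimensions except for the concatenation axis must match exactly, but along dimension 0, the array at index 0 has size 211 and the array at index 1 has size 250
```

Run:
```python
from rob import *
s=ctrl.snapshot("top")["frame"][:,:,::-1]; sc=ctrl.snapshot("scene")["frame"][:,:,::-1]
a=cv2.resize(sc[200:372,180:360],(400,382),interpolation=cv2.INTER_CUBIC); t=cv2.resize(s[170:260,320:500],(400,200),interpolation=cv2.INTER_CUBIC)
cv2.imwrite("pics/final.png",np.hstack([np.vstack([t,cv2.resize(s[40:300,70:600],(400,182))]),a]))
d=np.abs(s.astype(int)-cv2.imread("pics/top0.png")).sum(2)
for n,(u,v) in dict(jack=(155,250),short=(218,200),block=(396,280),tin=(453,291),egg=(303,135),brush=(235,129)).items(): print(n,d[v-20:v+20,u-20:u+20].mean().round(1))
```

```text
jack 6.9
short 6.7
block 6.5
tin 6.8
egg 6.5
brush 6.7
```

View pics/final.png

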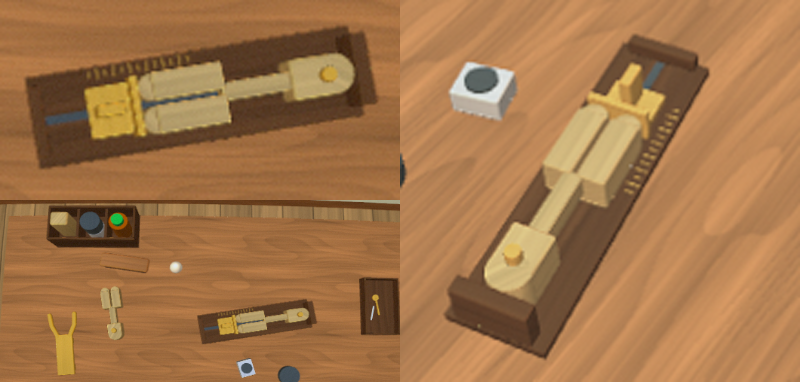

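The tree lies flat along the middle of the board, heel at the stop (crop 350,75) and toe against the cursor plate (140,100). Everything else is unmoved: the picture differences are only noise.

```bash
python3 -c "
from bench import ctrl
ctrl.hand_in(); print(ctrl.get_obs()['t'])"
```

```text
the job is handed in; nothing more can be done
the job is handed in; nothing more can be done
```

The job is done and handed in, at about 51 s on the robot's clock. I slid the cursor out to its end stop and felt it stop firmly, at about 16 N. Then I laid the longer tree flat along the middle of the board, slid its heel against the heel stop and let go. Last, I slid the cursor back in until it rested against the toe, then let go and moved the arm clear.

**Last checks:**
- **Measurement:** the cursor came back 50.1 mm from its end stop, so it reads about 0.070. That matches a 250 mm tree with its heel touching the stop. Another 0.5 mm of commanded push moved nothing, at about 9 N.
- **Pictures:** the final views show heel and toe both in contact. The spots I compared for the six other loose things differ from the start only by picture noise.

**What went wrong or disagreed:**
- **Missed grasps:** the first two grasps of the tree shut on nothing. The fingertips actually end about 30 mm short of the stated TCP. I confirmed this by lowering the shut fingers onto the tree's neck, where one step briefly pressed with about 20 N. With that corrected, the next grasp held.
- **Position of the tree:** the wrist and fixed cameras differed by about 4 mm along its length. I placed it by contact with the heel stop instead of relying on either.

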